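# Turn the locked fitting-out carousel to the tape measure

### The job

The round wooden carousel is locked by the forked steel bolt on its right-hand side. With closed fingertips push the bolt's upright tab outwards until the bolt is fully drawn, turn the carousel gently by pushing the lobes of its rim until the compartment with the tape measure is at the front (the side toward the robot) where the bulb was, then push the bolt fully home again so that its fork straddles a rim lobe and locks the carousel. Only push, never grasp or lift; do not touch the things standing on the carousel, keep them standing in their compartments, and leave everything round about where it is.

Things in the scene. Friction and masses are not known exactly. Their poses are not given: they have to be found in the camera images.
- carousel_base: Fixed dark wooden base under the carousel (all sizes in mm). Origin on the carousel's vertical axis, at worktop height; z up, -x points to the carousel's front (toward the robot, up to 10 degrees off), -y to its right, where a bed 62 wide, 8 high carries the bolt out to 290 from the axis. Base disc: radius 105, 8 high; elsewhere the worktop below the rim is bare.
- carousel (a joint): Angle of the turning tray (rad), anticlockwise from above positive; near 0 at the start, free for two turns either way once unlocked. At whole multiples of 1.2566 (72 degrees) one of the five compartments faces exactly front and one rim lobe points straight at the bolt. Friction 0.12 N m (0.8 N at the lobes); it stops almost at once when no longer pushed.
- rim_lobe (a point): Top of one lobe of the tray's rim, which points to the base's +y at joint value 0 and turns with the tray. Ten equal lobes, 36 degrees apart: upright cylinders of radius 18, centred 152 from the axis (tips at 170), from 12 to 36 above the worktop. Between them the rim is a disc of radius 142; the hollows are about 58 wide, open to above and outside.
- hub_top (a point): Top of the dark hub on the tray's axis, 58 above the worktop. The light wooden tray has its floor 18 above the worktop, a lip to 38 and five radial dividers, 5 thick, to 50, which make five equal compartments 72 degrees apart. What stands in them keeps within 137 of the axis and below 86 above the worktop. Wall cabinets hang 460 above the worktop behind x = 0.6 m.
- lock_bolt (a joint): Travel of the forked steel bolt (m): 0 is home (fork over a lobe, carousel locked with about 1 degree of play), 0.028 fully drawn. It slides outward along the base's -y, needs about 2 N and stays where left. Prong tips 148 from the axis when home, 176 drawn. Pushed home it centres a lobe up to 3 degrees off; it also enters the hollows, which is a wrong position.
- bolt_tab (a point): Top middle of the bolt's upright thumb tab (moves with it): a plate 36 wide, 10 thick along the slide, 24 to 68 above the worktop. Bolt home: 233 from the axis, with 58 of room between its inner face and the lobe tips; bar and rails below that room reach 25 above the worktop, the lobes 36. Outside the tab the bed is free; bar and rails there too reach 25.
- front_spot (a point): Fixed point of the base at the middle of the front compartment's floor: 80 in front of the axis, 18 above the worktop. The tape measure must end over it.
- bay_bulb: White LED bulb, 60 x 98 x 62, lying in the front compartment at the start with its neck toward the hub; loose. Origin under its middle, on the floor. Not to be touched.
- tape_measure: Chunky tape measure with a round dial on its side, 43 x 80 x 60 high, standing loose on its edge in one compartment, the tallest thing with square corners. Origin at the centre of its underside, z up (it leans a few degrees by itself). Its compartment is never the front one at the start. Not to be touched.
- tin: Plain low tin, 68 in diameter, 52 high, standing loose in a compartment. Origin at the centre of its underside. Not to be touched.
- chalk_reel: Orange chalk line reel, 44 x 74 x 31 high, loose in a compartment. Origin at the centre of its underside. Not to be touched.
- jar: Round lidded jar, 58 in diameter, 66 high, standing loose in a compartment. Origin at the centre of its underside. Not to be touched.
- battery: Black battery pack, 96 x 60 x 51, loose on the worktop left behind. Leave it.
- screwdriver: Red screwdriver, 191 long, loose on the worktop in front of the toolbox at the right. Leave it.

How it is judged:
By the outcome, as a careful person would: the job done as asked, in the order asked, and still so for the second after the job is handed in, with the robot touching nothing.
It also fails if it takes over 72 s, if anything falls off the work surface, if the arm or the gripper's body presses on something with over 40 N, if the wrist force passes 120 N, or if a joint passes its speed limit or range.

### The arm

A 6-joint arm with a two-finger parallel gripper is mounted at the origin on a cart in front of the work surface, level with it; the furniture and walls round the work are solid. World frame = base frame: x ahead of the robot, y to its left, z up, the work surface at z = 0. Lengths are in m, angles in degrees, forces in N, time in s.
With the tool pointing down it reaches from about 0.35 to 0.875 m from the base axis. Payload 4.2 kg.
Tool frame: the origin (TCP) lies at the centre of the arm's flange, where the gripper is bolted on; the fingertips stand 182 mm ahead of it and the grasp point (between the pads) lies 164 mm ahead of it (r.nose_length is the distance from the TCP to the fingertips, in m); z points along the fingers, y is the line along which they close (so a half turn about z gives the same grasp; the last joint's range is limited). The gripper opens to 87 mm and grips with 3 to 60 N. Pads are 19 mm wide; open, the fingers measure 117 mm over their backs; the gripper's body (75 mm by 190 mm) begins 51 mm behind the grasp point.
Start: joints at [80.993, 22.042, 0.453, 0, -68.411, -14.817], TCP at [0.252, 0.572, 0.405] pointing down, gripper open.
Joint ranges: [-179.83, 179.83], [-69.29, 118.12], [-61.27, 80.66], [-181.25, 117.63], [-171.15, -9.14], [-177.46, 177.46]. Speed limits (degrees/s): [159.86, 159.86, 180, 180, 180, 180].

### API

Orientations are given as a 3x3 rotation matrix whose columns are the frame's x, y, z axes.
In Python, from station import r, vision gives the robot as it stands. The module is installed in compiled form; this text tells all that it offers.
- The arm moves only by the shell command python3 -m creep 'ROWS'. ROWS is JSON, a list of rows, each a list of 7 numbers: the opening, from -1 (shut) to 1 (fully open), then the shift along the tool's x, y, z in mm, then the turn, a rotation vector about the tool's x, y, z in degrees. A call has 1 to 8 rows; each row is the pose to reach, as a shift and turn from the pose commanded when the call began, along the tool's axes at that moment; what a row does not reach only later rows make up. A row lasts 1/12 s, in which the tool goes at most 41.7 mm and 7.16 degrees, less where a joint would pass 70% of its speed; a pose out of reach is approached as far as the arm can. A call with a gripper value outside its range is refused whole. The fingers move at their own pace and stop on an object; the grip force is fixed at half the most. Time passes only in rows, so rows that repeat a pose let the fingers close. It gives the time, the measured TCP pose, the force, the opening and the grip force at its end, in the units of the state.
- r.sense(): the state, without advancing time (a new reading comes with each control period).
- vision.capture(name): name is "side" or "top"; returns (picture, depth): 420x560x3 uint8, red, green, blue; 420x560 float32, m along the optical axis (not along the pixel's ray), 0 where there is no reading.
- vision.camera_model(name): a dict with "vertical_fov" (degrees; the focal length in pixels is half the picture's height over the tangent of half this angle, whatever the lens; pixels are square), "cx", "cy" (the principal point, pixels), "extrinsics" (4x4, takes a point from camera to world coordinates). Camera axes: x right, y down, z forward; pixel columns grow to the right and rows downward; lengths in m; the calibration is good to about 2 mm. A picture is of the moment at which its call begins. camera_model takes no time and is no camera call.
- r.finish_job(): hands the job in; it is judged then, once.
Trained networks look in the newest picture that a camera, given by its name, has taken for a name from the list of things; names that differ only in an ending like _2 or _b are one class to them, and where a whole thing is asked for, a point or a joint stands for the part that bears it (a point fixed in the world has none). Each returns a list of dicts, best first, with "conf" (0 to 1); they miss things now and then, are a little off and sometimes report something else, mostly with a low value. They report only what shows in the picture. A call takes as long as a camera call.
- vision.find_in(camera, thing): "uv" ([column, row] in pixels, amid what is visible of it).
- vision.cut_out(camera, thing): "region" (420x560 bool, what is visible of it) and "uv" ([column, row] in pixels, amid what is visible of it).
The state is a dict: "time_s": time; "joints": joint angles; "joint_velocities": joint speeds; "effort": joint torques, N m; "tcp_pos": TCP position; "ee_rot": TCP orientation; "wrist_force": force on the tool from outside, world axes, zero at the start; "moment": the same for the moment, N m; "gripper_width": opening from 0.0 (shut) to 1.0 (fully open); "gripper_force": force on a finger pad.
Only numpy, scipy, OpenCV 4.12 (cv2) and the standard library are available. Lean on these libraries where they do the work, as an engineer would, in place of code of your own. Each camera call takes 0.05 s, during which the arm holds its last target. There are 200 camera calls.

## Working session

There is one attempt and no reset: what is moved stays moved. The work goes in short steps, Python scripts to look and compute and a shell command to move; the robot and the scene stay as the last step left them, time stands still between calls to the robot, and variables do not carry over. Pictures are saved under pics/ and viewed, at most 10 in all, crops included, and the job is handed in when it is done.

```bash
mkdir -p pics; cat > h.py <<'E'
import numpy as np, cv2
from station import r, vision
def model(n):
    m=vision.camera_model(n); f=210/np.tan(np.radians(m["vertical_fov"])/2)
    return f,m["cx"],m["cy"],np.array(m["extrinsics"])
def world(n,d):
    f,cx,cy,T=model(n); v,u=np.mgrid[:420,:560]
    P=np.stack([(u-cx)/f*d,(v-cy)/f*d,d],-1)
    return P@T[:3,:3].T+T[:3,3]
def proj(n,p):
    f,cx,cy,T=model(n); q=(np.asarray(p)-T[:3,3])@T[:3,:3]
    return q[...,:2]/q[...,2:]*f+[cx,cy]
def save(n,name):
    a,d=vision.capture(n); cv2.imwrite(f'pics/{name}.png',a[...,::-1]); return a,d
E
python3 - <<'E'
from h import *
for n in("top","side"):
    a,d=save(n,n+"0"); np.save(n+"0.npy",d); print(n,model(n))
    W=world(n,d)
    for t in("hub_top","bolt_tab","tape_measure","bay_bulb","rim_lobe"):
        for k in vision.find_in(n,t)[:3]:
            u,v=np.round(k["uv"]).astype(int); print(t,round(k["conf"],2),u,v,W[v,u].round(3))
s=r.sense();print(s["tcp_pos"],s["ee_rot"],r.nose_length,s["time_s"])
E
```

```text
top (np.float64(381.8906975783794), 280.7647017650644, 207.77009202830166, array([[ 8.77550798e-05, -9.97669294e-01,  6.82346828e-02,
         4.03863060e-01],
       [-9.99878437e-01,  9.76359255e-04,  1.55614127e-02,
         3.56691741e-02],
       [-1.55917652e-02, -6.82277536e-02, -9.97547929e-01,
         1.25403243e+00],
       [ 0.00000000e+00,  0.00000000e+00,  0.00000000e+00,
         1.00000000e+00]]))
hub_top 0.96 249 209 [0.482 0.154 0.058]
bolt_tab 0.85 314 203 [ 0.503 -0.052  0.023]
bolt_tab 0.72 274 213 [0.468 0.075 0.086]
tape_measure 0.85 262 190 [0.54  0.112 0.077]
bay_bulb 0.64 260 205 [0.498 0.122 0.018]
bay_bulb 0.62 252 236 [0.397 0.143 0.074]
rim_lobe 0.65 254 206 [0.491 0.138 0.06 ]
rim_lobe 0.2 260 204 [0.501 0.122 0.018]
side (np.float64(438.19106210886895), 273.9847102263711, 209.7145522901368, array([[ 0.63948857, -0.63442458,  0.43423475, -0.20228553],
       [-0.76868068, -0.51765618,  0.37571544, -0.53703131],
       [-0.01357881, -0.5740536 , -0.81870513,  1.36600297],
       [ 0.        ,  0.        ,  0.        ,  1.        ]]))
hub_top 0.73 250 205 [0.472 0.166 0.018]
bolt_tab 0.54 254 206 [0.469 0.142 0.037]
bolt_tab 0.5 299 232 [ 0.489 -0.055  0.027]
tape_measure 0.71 274 196 [0.533 0.097 0.07 ]
bay_bulb 0.68 240 213 [0.396 0.142 0.072]
bay_bulb 0.41 265 212 [0.45  0.07  0.083]
bay_bulb 0.17 276 192 [0.547 0.099 0.078]
rim_lobe 0.97 256 203 [0.476 0.137 0.051]
[0.25240669 0.57173406 0.40476625] [[ 9.14818754e-01 -4.03864640e-01 -1.69290214e-05]
 [-4.03864639e-01 -9.14818753e-01  4.54496184e-05]
 [-3.38424800e-05 -3.47411302e-05 -9.99999999e-01]] 0.1822 0.6
```

```bash
python3 - <<'E'
import cv2,numpy as np
a=cv2.imread('pics/top0.png')[130:290,170:380]; cv2.imwrite('pics/tc.png',cv2.resize(a,None,fx=3.75,fy=3.75,interpolation=cv2.INTER_CUBIC))
from h import *
W=world("top",np.load("top0.npy"));z=W[...,2]
# circle fit: lip height band
m=(z>.045)&(z<.08)&(abs(W[...,0]-.49)<.06)&(W[...,1]<-.03)&(W[...,1]>-.15)
print("tab",m.sum(),np.median(W[m],0),W[m].min(0),W[m].max(0))
v,u=np.where(m);print(list(zip(u,v))[:40])
m=(z>.05)&(z<.064)&(np.hypot(W[...,0]-.482,W[...,1]-.154)<.03);print("hub",m.sum(),W[m].mean(0),W[m].min(0),W[m].max(0))
m=(z>.029)&(z<.044)&(np.hypot(W[...,0]-.482,W[...,1]-.154)<.18)&(np.hypot(W[...,0]-.482,W[...,1]-.154)>.13)
P=W[m]
from scipy.optimize import least_squares
def lob(p):  # lobes pattern: maximize points inside
    q=P[:,:2]-p[:2]; rr=np.hypot(*q.T); t=np.arctan2(q[:,1],q[:,0])-p[2]
    t=(t+np.pi/10)%(np.pi/5)-np.pi/10
    d=np.hypot(rr*np.cos(t)-.152,rr*np.sin(t))-.018
    return np.clip(np.minimum(np.maximum(d,0),np.maximum(rr-.142,0)),0,.01).sum()+ .0
from scipy.optimize import brute,fmin
# symmetric score: also want lobes filled
X=np.linspace(.47,.50,16);Y=np.linspace(.14,.17,16);best=[]
for x in X:
  for y in Y:
    for th in np.radians(np.arange(-18,18,1)): best.append((lob((x,y,th)),x,y,np.degrees(th)))
best.sort();print(len(P),best[:6])
E
```

```text
tab 38 [ 0.50289709 -0.08343316  0.0660172 ] [ 0.48419667 -0.0870858   0.04763502] [ 0.51882624 -0.07878517  0.07193472]
[(np.int64(325), np.int64(197)), (np.int64(326), np.int64(197)), (np.int64(324), np.int64(198)), (np.int64(325), np.int64(198)), (np.int64(326), np.int64(198)), (np.int64(323), np.int64(199)), (np.int64(324), np.int64(199)), (np.int64(325), np.int64(199)), (np.int64(326), np.int64(199)), (np.int64(323), np.int64(200)), (np.int64(324), np.int64(200)), (np.int64(325), np.int64(200)), (np.int64(326), np.int64(200)), (np.int64(324), np.int64(201)), (np.int64(325), np.int64(201)), (np.int64(326), np.int64(201)), (np.int64(323), np.int64(202)), (np.int64(324), np.int64(202)), (np.int64(325), np.int64(202)), (np.int64(326), np.int64(202)), (np.int64(324), np.int64(203)), (np.int64(325), np.int64(203)), (np.int64(326), np.int64(203)), (np.int64(324), np.int64(204)), (np.int64(325), np.int64(204)), (np.int64(326), np.int64(204)), (np.int64(324), np.int64(205)), (np.int64(325), np.int64(205)), (np.int64(326), np.int64(205)), (np.int64(324), np.int64(206)), (np.int64(325), np
[... 291 characters left out ...]
2 0.12921486 0.05000105] [0.51095762 0.1735773  0.06262181]
1188 [(np.float64(0.01633834990861168), np.float64(0.494), np.float64(0.15000000000000002), np.float64(-16.0)), (np.float64(0.033147130595178965), np.float64(0.496), np.float64(0.15000000000000002), np.float64(-16.0)), (np.float64(0.0335859608942302), np.float64(0.494), np.float64(0.14800000000000002), np.float64(-16.0)), (np.float64(0.0409373130469502), np.float64(0.496), np.float64(0.14800000000000002), np.float64(-16.0)), (np.float64(0.06267157068532767), np.float64(0.494), np.float64(0.15000000000000002), np.float64(-17.0)), (np.float64(0.06668106567462351), np.float64(0.492), np.float64(0.15000000000000002), np.float64(-16.0))]
```

View pics/tc.png

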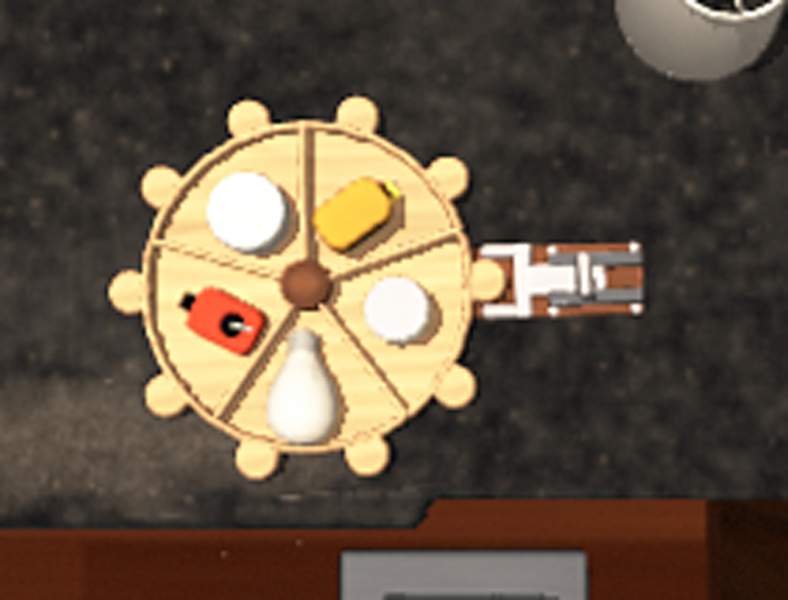

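The crop shows the carousel centred at about crop pixel (306, 285). The bolt is on the right at (590, 280), the bulb is in front, and the yellow tape measure is at the back right at (355, 212). The tape compartment therefore lies at about -34° and needs a 144° clockwise turn. Next I'll refine the fit and check what stands around it.

```bash
python3 - <<'E'
from h import *
from scipy.optimize import minimize
W=world("top",np.load("top0.npy"));z=W[...,2]
rr=np.hypot(W[...,0]-.494,W[...,1]-.15)
P=W[(z>.029)&(z<.044)&(rr<.185)&(rr>.13)]
def lob(p):
    q=P[:,:2]-p[:2]; R=np.hypot(*q.T); t=np.arctan2(q[:,1],q[:,0])-np.radians(p[2])
    t=(t+np.pi/10)%(np.pi/5)-np.pi/10
    d=np.hypot(R*np.cos(t)-.152,R*np.sin(t))-.018
    return (np.clip(np.minimum(d,R-.142),0,.01)**2).sum()*1e6
o=minimize(lob,[.494,.150,-16],method="Nelder-Mead",options=dict(initial_simplex=[[.494,.15,-16],[.491,.15,-16],[.494,.147,-16],[.494,.15,-14]]));print(o.x,o.fun)
# heights map, 4cm cells: max z (cm)
for x in np.arange(.70,.16,-.04):
    print("%.2f"%x,*["%3d"%(100*z[(abs(W[...,0]-x)<.02)&(abs(W[...,1]-y)<.02)&(z<1)].max(initial=-.01)) for y in np.arange(.48,-.34,-.04)])
E
```

```text
[  0.49569028   0.14892373 -15.95280695] 288.2503153620599
0.70   5   5  49  50  73  50  50  51  51  73  73  50   0   0   0   8  15  15  15  15  15
0.66  55  75  81  86  88  88  88  88  88  88  88  88  88  88  69  87  87  87  87  84  79
0.62   5  58  80  81  50  49  49  49  49   4   4  50  88  90  91  88  88  84  88  84  79
0.58   0   0   0   0   0   4   7   7   7   8   8   4   3   0   0   0   0   0   0   0  15
0.54   0   0   0   0   0   5   7   7   7   8   8   5   3   2   3   2   0   0   0  16  17
0.50   0   0   0   0   4   4   5   5   6   6   9   8   4   3   7   2   0   0   0  13  18
0.46   3   0   0   0   3   4   4   5   5   5   9   8   4   2   1   1   0   0   0  16  18
0.42   3   3   0   0   0   4   4   5   8   7   5   4   4   0   0   0   0   0   0   0  17
0.38   3   3   0   0   0   4   5   5   8   7   5   4   3   0   0   0   0   0   0   0  16
0.34   3   0   0   0   0   0   0   4   4   4   4   0   0   0   0   0   0   0   0   0   1
0.30   0   0   0   0   0   0   0   0   0   0   0   0   0   0   0   0   0   0   0   0   0
0.26  33  -1  -1  -1  -1  -1  -1  -1  -1  -1  -1  -1  -1  -1  -1  -1  -1  -1  -1  -1   0
0.22  33  -1  -1  -1  -1  -1  -1  -1  -1  -1  -1  -1  -1  -1  -1  -1  -1  -1  -1  -1   0
0.18  33  -1  -1  -1  -1  -1  -1  -1  -1  -1  -1  -1  -1  -1  -1  -1  -1  -1  -1  -1   0
```

View pics/side0.png

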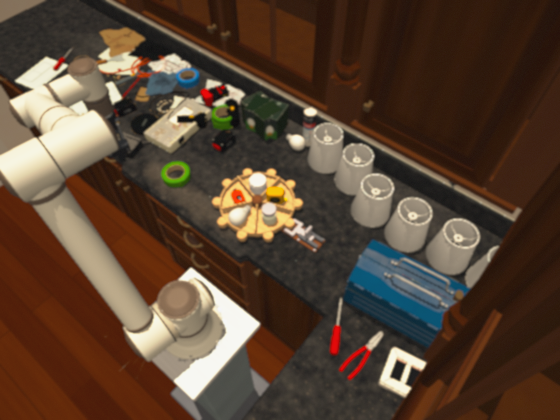

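The side view shows clear worktop round the carousel. The toolbox starts at y < -0.24, the lamps at x > 0.66, and the arm is parked to the left. The fit puts the axis at (0.495, 0.149) with the bolt direction at -88°. I'll close the fingers and move over toward the bolt.

```bash
python3 -m creep '[[-1,28,28,0,0,0,4],[-1,56,55,0,0,0,8],[-1,84,82,0,0,0,12],[-1,112,109,0,0,0,16],[-1,140,137,0,0,0,20],[-1,168,164,0,0,0,24],[-1,196,191,0,0,0,28],[-1,224,219,0,0,0,32]]'
python3 - <<'E'
from h import *
s=r.sense();R=np.array(s["ee_rot"]);print(s["tcp_pos"],s["joints"],np.degrees(np.arctan2(R[1,0],R[0,0])),s["gripper_width"])
t=np.array([.502,-.050,.405]);print(R.T@(t-s["tcp_pos"])*1000)
E
```

```text
time_s: 1.27
tcp_pos: [0.3691, 0.2791, 0.4051]
ee_rot: [[0.559, -0.829, 0.001], [-0.829, -0.559, 0.001], [-0.0, -0.001, -1.0]]
wrist_force: [0.8, 0.3, 0.1]
gripper_width: 0.476
gripper_force: 0.0
[0.36910111 0.27910531 0.40512361] [ 5.73001866e+01  6.00553230e+00 -2.12305237e+01  1.03979457e-02
 -6.27073011e+01 -2.32864774e+01] -55.98152079188586 0.4758703261978635
[ 3.47132966e+02  7.39671524e+01 -3.24923639e-02]
```

```bash
python3 -m creep '[[-1,40,8,0,0,0,4],[-1,80,17,0,0,0,8],[-1,120,26,0,0,0,12],[-1,160,34,0,0,0,16],[-1,200,43,0,0,0,20],[-1,240,51,0,0,0,24],[-1,280,60,0,0,0,28],[-1,318,68,0,0,0,32]]'
python3 -m creep '[[-1,0,0,0,0,0,0],[-1,0,0,0,0,0,0]]' >/dev/null
python3 - <<'E'
from h import *
s=r.sense();R=np.array(s["ee_rot"]);print(s["tcp_pos"],s["joints"],np.degrees(np.arctan2(R[1,0],R[0,0])),s["gripper_width"])
t=np.array([.502,-.050,.225]);print(R.T@(t-s["tcp_pos"])*1000)
E
```

```text
time_s: 1.93
tcp_pos: [0.4915, -0.0226, 0.4052]
ee_rot: [[0.034, -0.999, 0.001], [-0.999, -0.034, 0.0], [-0.0, -0.001, -1.0]]
wrist_force: [2.0, 1.1, 0.6]
gripper_width: 0.007
gripper_force: 0.0
[ 0.4916003  -0.02230898  0.40449483] [ 1.63501482e+01  9.04136301e+00 -1.76884297e+01 -2.29563803e-03
 -6.32958749e+01 -1.44192760e+01] -88.07015893363479 0.003635191413725938
[ 28.01173079  -9.54075887 179.49277491]
```

```bash
python3 -m creep '[[-1,28,-10,0,0,0,0],[-1,28,-10,40,0,0,0],[-1,28,-10,80,0,0,0],[-1,28,-10,110,0,0,0],[-1,28,-10,135,0,0,0],[-1,28,-10,135,0,0,0]]'
python3 - <<'E'
from h import *
s=r.sense();print(s["tcp_pos"])
a,d=vision.capture("side"); u,v=proj("side",[.503,-.05,.06]).astype(int);print(u,v)
b,_=vision.capture("top"); U,V=proj("top",[.503,-.05,.06]).astype(int)
c=lambda i,u,v:cv2.resize(i[max(v-40,0):v+40,max(u-50,0):u+50],None,fx=4,fy=4,interpolation=cv2.INTER_CUBIC)
cv2.imwrite('pics/b1.png',np.hstack([c(a,u,v),c(b,U,V)])[...,::-1])
E
```

```text
time_s: 2.6
tcp_pos: [0.5001, -0.0471, 0.2652]
ee_rot: [[0.039, -0.999, -0.011], [-0.999, -0.039, -0.001], [0.001, 0.011, -1.0]]
wrist_force: [-0.1, -0.2, -1.0]
gripper_width: 0.003
gripper_force: 0.0
[ 0.50012944 -0.04707658  0.26518471]
300 223
```

View pics/b1.png

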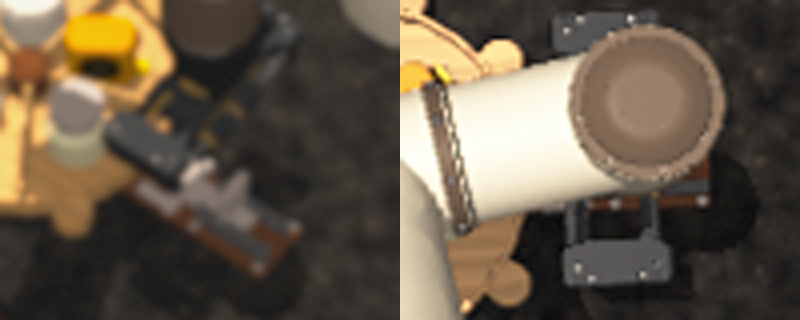

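The side crop shows the closed fingertips at about (190, 165), just inboard of the upright tab at (240, 190), as intended. I'll descend and push outward.

```bash
python3 -m creep '[[-1,0,-2,20,0,0,0],[-1,0,-2,40,0,0,0],[-1,0,-2,40,0,0,0]]'
python3 -m creep '[[-1,6,0,0,0,0,0],[-1,12,0,0,0,0,0],[-1,18,0,0,0,0,0],[-1,22,0,0,0,0,0],[-1,26,0,0,0,0,0],[-1,30,0,0,0,0,0],[-1,33,0,0,0,0,0],[-1,33,0,0,0,0,0]]'
```

```text
time_s: 2.95
tcp_pos: [0.504, -0.0473, 0.2293]
ee_rot: [[0.039, -0.999, -0.002], [-0.999, -0.039, 0.0], [-0.0, 0.002, -1.0]]
wrist_force: [-0.5, 0.8, 0.2]
gripper_width: 0.005
gripper_force: 0.0
time_s: 3.62
tcp_pos: [0.5056, -0.0815, 0.2299]
ee_rot: [[0.037, -0.999, 0.0], [-0.999, -0.037, -0.0], [0.0, -0.0, -1.0]]
wrist_force: [-0.1, 0.2, -0.5]
gripper_width: 0.007
gripper_force: 0.0
```

```bash
python3 -m creep '[[-1,3,0,0,0,0,0],[-1,6,0,0,0,0,0],[-1,9,0,0,0,0,0],[-1,12,0,0,0,0,0]]'
python3 -m creep '[[-1,2,0,0,0,0,0],[-1,4,0,0,0,0,0]]'
python3 -m creep '[[-1,1,0,0,0,0,0],[-1,2,0,0,0,0,0]]'
python3 -m creep '[[-1,0,0,0,0,0,0],[-1,0,0,0,0,0,0]]'
```

```text
time_s: 3.95
tcp_pos: [0.5059, -0.093, 0.2297]
ee_rot: [[0.038, -0.999, -0.001], [-0.999, -0.038, 0.0], [-0.0, 0.001, -1.0]]
wrist_force: [-0.9, 2.1, 1.8]
gripper_width: 0.007
gripper_force: 1.1
time_s: 4.12
tcp_pos: [0.506, -0.0968, 0.2296]
ee_rot: [[0.037, -0.999, -0.0], [-0.999, -0.037, 0.001], [-0.001, 0.0, -1.0]]
wrist_force: [-2.5, 14.9, 5.1]
gripper_width: 0.007
gripper_force: 7.7
time_s: 4.28
tcp_pos: [0.506, -0.0973, 0.2297]
ee_rot: [[0.036, -0.999, 0.0], [-0.999, -0.036, 0.003], [-0.003, -0.0, -1.0]]
wrist_force: [-3.7, 19.8, 6.3]
gripper_width: 0.006
gripper_force: 9.8
time_s: 4.45
tcp_pos: [0.506, -0.0971, 0.2297]
ee_rot: [[0.037, -0.999, -0.0], [-0.999, -0.037, 0.003], [-0.003, 0.0, -1.0]]
wrist_force: [-2.7, 14.8, 3.6]
gripper_width: 0.009
gripper_force: 7.2
```

The bolt stopped against its end stop at about 20 N, with the finger 246 mm from the axis, so the inner face is at 256 mm. It is fully drawn. I'll back off, lift, turn, and move over the front-right hollow.

```bash
python3 -m creep '[[-1,-4,0,0,0,0,0],[-1,-8,0,0,0,0,0],[-1,-8,0,-30,0,0,0],[-1,-8,0,-60,0,0,0],[-1,-8,0,-90,0,0,-5],[-1,-8,0,-90,0,0,-12],[-1,-8,0,-90,0,0,-19],[-1,-8,0,-90,0,0,-26]]'
python3 -m creep '[[-1,0,0,0,0,0,-7],[-1,0,0,0,0,0,-14],[-1,0,0,0,0,0,-21],[-1,0,0,0,0,0,-28],[-1,0,0,0,0,0,-35],[-1,0,0,0,0,0,-42],[-1,0,0,0,0,0,-49],[-1,0,0,0,0,0,-55]]'
python3 -m creep '[[-1,0,0,0,0,0,-7],[-1,0,0,0,0,0,-14],[-1,0,0,0,0,0,-21],[-1,0,0,0,0,0,-28],[-1,0,0,0,0,0,-35],[-1,0,0,0,0,0,-42],[-1,0,0,0,0,0,-45],[-1,0,0,0,0,0,-45]]' >/dev/null
python3 - <<'E'
from h import *
s=r.sense();R=np.array(s["ee_rot"]);print(s["tcp_pos"],s["joints"],np.degrees(np.arctan2(R[1,0],R[0,0])))
a=np.radians(-142);t=np.array([.495+.162*np.cos(a),.149+.162*np.sin(a),.32]);print(t,R.T@(t-s["tcp_pos"])*1000)
W=world("top",vision.capture("top")[1]);z=W[...,2]
m=(z>.055)&(z<.075)&(abs(W[...,0]-.503)<.025)&(W[...,1]<-.05)&(W[...,1]>-.17);print("tab",m.sum(),np.median(W[m],0) if m.any() else 0)
E
```

```text
time_s: 5.12
tcp_pos: [0.5057, -0.0912, 0.3203]
ee_rot: [[0.477, -0.879, 0.001], [-0.879, -0.477, -0.0], [0.001, -0.001, -1.0]]
wrist_force: [-0.4, 0.5, -0.2]
gripper_width: 0.006
gripper_force: 0.0
time_s: 5.78
tcp_pos: [0.5058, -0.0912, 0.3194]
ee_rot: [[0.994, -0.113, -0.001], [-0.113, -0.994, -0.001], [-0.001, 0.001, -1.0]]
wrist_force: [-0.3, -0.2, 0.5]
gripper_width: 0.003
gripper_force: 0.0
[ 0.50572704 -0.0912289   0.31942659] [ 7.89796344e+00  1.60527520e+01 -2.19764743e+01  3.22738630e-02
 -5.20257036e+01  1.20286588e+02] 38.204424898860346
[0.36734226 0.04926284 0.32      ] [ -21.85482176 -195.98645695   -0.53074736]
tab 0 0
```

```bash
python3 -m creep '[[-1,-4,-33,0,0,0,0],[-1,-8,-66,0,0,0,0],[-1,-12,-99,0,0,0,0],[-1,-16,-132,0,0,0,0],[-1,-19,-164,0,0,0,0],[-1,-22,-196,0,0,0,0],[-1,-22,-196,30,0,0,0],[-1,-22,-196,60,0,0,0]]'
python3 -m creep '[[-1,0,0,0,0,0,0],[-1,0,0,0,0,0,0]]'
python3 - <<'E'
from h import *
s=r.sense();R=np.array(s["ee_rot"]);print(s["joints"],np.degrees(np.arctan2(R[1,0],R[0,0])))
t=np.array([.3673,.0493,.2042]);print(R.T@(t-s["tcp_pos"])*1000)
a,d=vision.capture("side"); b,_=vision.capture("top")
p=proj("side",[.43,.05,.06]).astype(int);q=proj("top",[.43,.05,.06]).astype(int)
c=lambda i,u,v:cv2.resize(i[max(v-55,0):v+55,max(u-65,0):u+65],None,fx=3,fy=3,interpolation=cv2.INTER_CUBIC)
cv2.imwrite('pics/b2.png',np.hstack([c(a,*p),c(b,*q)])[...,::-1])
E
```

```text
time_s: 7.17
tcp_pos: [0.3671, 0.051, 0.2611]
ee_rot: [[0.784, 0.62, 0.007], [0.62, -0.784, 0.004], [0.008, 0.001, -1.0]]
wrist_force: [1.2, -1.0, -0.8]
gripper_width: 0.006
gripper_force: 0.0
time_s: 7.33
tcp_pos: [0.3673, 0.0495, 0.2593]
ee_rot: [[0.786, 0.618, -0.003], [0.618, -0.786, -0.002], [-0.004, 0.0, -1.0]]
wrist_force: [0.5, -0.3, 0.4]
gripper_width: 0.007
gripper_force: 0.0
[ 3.32189368e+01  8.16155790e+00 -4.47072467e+01  3.73074565e-02
 -3.73529983e+01  9.49038945e+01] 38.152524548885246
[ 0.07518857  0.11404912 55.09808566]
```

View pics/b2.png

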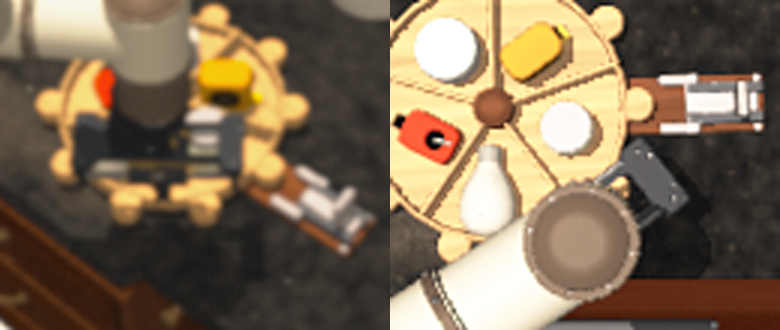

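The top crop shows the bolt clear of its lobe, with its fork open at (690, 100), and the gripper standing outside the front-right hollow. I'll lower into the hollow and start the turn slowly.

```bash
python3 -m creep '[[-1,0,0,20,0,0,0],[-1,0,0,40,0,0,0],[-1,0,0,55,0,0,0],[-1,0,0,55,0,0,0]]'
python3 -m creep '[[-1,0,-2.8,0,0,0,1],[-1,0.1,-5.7,0,0,0,2],[-1,0.2,-8.5,0,0,0,3],[-1,0.4,-11.3,0,0,0,4],[-1,0.6,-14.1,0,0,0,5],[-1,0.9,-16.9,0,0,0,6],[-1,1.2,-19.7,0,0,0,7],[-1,1.6,-22.5,0,0,0,8]]'
python3 -m creep '[[-1,0.1,-5,0,0,0,1.8],[-1,0.4,-10.7,0,0,0,3.8],[-1,0.8,-16.3,0,0,0,5.8],[-1,1.5,-22,0,0,0,7.8],[-1,2.4,-27.6,0,0,0,9.8],[-1,3.4,-33.1,0,0,0,11.8],[-1,4.7,-38.6,0,0,0,13.8],[-1,6.2,-44.1,0,0,0,15.8]]'
cat > chk.py <<'E'
from h import *
s=r.sense();R=np.array(s["ee_rot"]);p=s["tcp_pos"];q=p[:2]-np.array([.495,.149])
print("R",np.hypot(*q),"phi",np.degrees(np.arctan2(q[1],q[0])),"yaw",np.degrees(np.arctan2(R[1,0],R[0,0])),"z",p[2],s["wrist_force"],s["joints"].round(1))
E
python3 chk.py
```

```text
time_s: 7.77
tcp_pos: [0.3677, 0.0492, 0.204]
ee_rot: [[0.787, 0.617, -0.002], [0.617, -0.787, -0.001], [-0.002, -0.0, -1.0]]
wrist_force: [-0.4, -0.2, 0.2]
gripper_width: 0.007
gripper_force: 0.0
time_s: 8.43
tcp_pos: [0.3558, 0.0687, 0.2065]
ee_rot: [[0.865, 0.501, 0.003], [0.501, -0.865, 0.002], [0.004, -0.0, -1.0]]
wrist_force: [-0.1, 0.2, -0.3]
gripper_width: 0.004
gripper_force: 0.0
time_s: 9.1
tcp_pos: [0.339, 0.1102, 0.2066]
ee_rot: [[0.969, 0.246, 0.003], [0.246, -0.969, 0.003], [0.004, -0.002, -1.0]]
wrist_force: [2.0, -1.6, -0.1]
gripper_width: 0.009
gripper_force: 0.5
R 0.16075147771122103 phi -166.04581175792327 yaw 14.241616044347401 z 0.20656495922329768 [ 2.03642564 -1.59428036 -0.05301412] [ 44.7  13.6 -50.4   0.1 -25.8  59.5]
```

```bash
python3 -m creep '[[-1,0.1,-5.6,0,0,0,2],[-1,0.4,-11.3,0,0,0,4],[-1,0.9,-16.8,0,0,0,6],[-1,1.6,-22.4,0,0,0,8],[-1,2.4,-28,0,0,0,10],[-1,3.5,-33.5,0,0,0,12],[-1,4.8,-39,0,0,0,14],[-1,6.2,-44.4,0,0,0,16]]'
python3 -m creep '[[-1,0.1,-5.6,0,0,0,2],[-1,0.4,-11.3,0,0,0,4],[-1,0.9,-16.8,0,0,0,6],[-1,1.6,-22.4,0,0,0,8],[-1,2.4,-28,0,0,0,10],[-1,3.5,-33.5,0,0,0,12],[-1,4.8,-39,0,0,0,14],[-1,6.2,-44.4,0,0,0,16]]'
python3 chk.py; python3 - <<'E'
from h import *
a,d=vision.capture("top");q=proj("top",[.495,.149,.03]).astype(int)
cv2.imwrite('pics/b3.png',cv2.resize(a[q[1]-70:q[1]+70,q[0]-80:q[0]+100],None,fx=4,fy=4,interpolation=cv2.INTER_CUBIC)[...,::-1])
E
```

```text
time_s: 9.77
tcp_pos: [0.3339, 0.1547, 0.2066]
ee_rot: [[1.0, -0.031, 0.003], [-0.031, -1.0, 0.002], [0.003, -0.003, -1.0]]
wrist_force: [1.1, -1.3, 0.1]
gripper_width: 0.005
gripper_force: 0.5
time_s: 10.43
tcp_pos: [0.3413, 0.1987, 0.2066]
ee_rot: [[0.952, -0.305, 0.002], [-0.305, -0.952, 0.002], [0.001, -0.002, -1.0]]
wrist_force: [1.7, -1.6, -0.3]
gripper_width: 0.007
gripper_force: 0.5
R 0.16159318546072052 phi 162.0755389404567 yaw -17.77218903412002 z 0.206552762409887 [ 1.68809512 -1.58664181 -0.31097097] [ 54.1  16.5 -45.2   0.  -28.1  18.1]
```

View pics/b3.png

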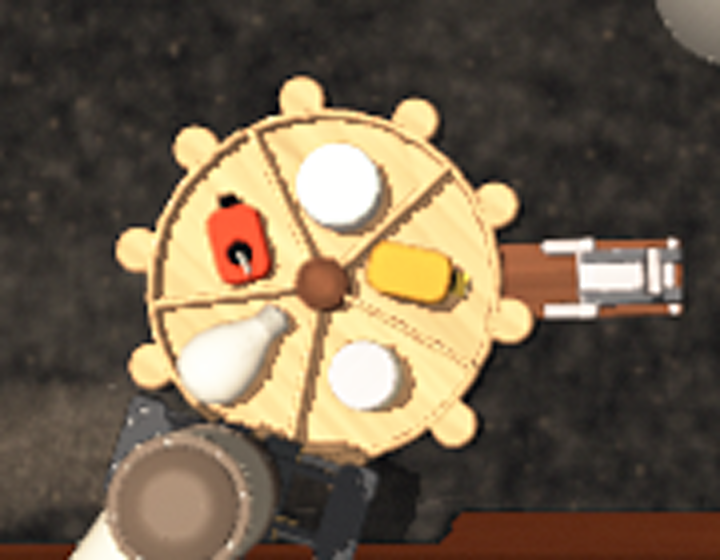

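The tray has turned about 50° clockwise, everything is still standing in its compartment, and the tape is now at (410, 270), on the right. I'll continue the same stroke.

```bash
python3 -m creep '[[-1,0.1,-5.6,0,0,0,2],[-1,0.4,-11.3,0,0,0,4],[-1,0.9,-16.8,0,0,0,6],[-1,1.6,-22.4,0,0,0,8],[-1,2.4,-28,0,0,0,10],[-1,3.5,-33.5,0,0,0,12],[-1,4.8,-39,0,0,0,14],[-1,6.2,-44.4,0,0,0,16]]'
python3 -m creep '[[-1,0.1,-5.6,0,0,0,2],[-1,0.4,-11.3,0,0,0,4],[-1,0.9,-16.8,0,0,0,6],[-1,1.6,-22.4,0,0,0,8],[-1,2.4,-28,0,0,0,10],[-1,3.5,-33.5,0,0,0,12],[-1,4.8,-39,0,0,0,14],[-1,6.2,-44.4,0,0,0,16]]'
python3 chk.py
```

```text
time_s: 11.15
tcp_pos: [0.3604, 0.2387, 0.2062]
ee_rot: [[0.832, -0.555, 0.001], [-0.555, -0.832, 0.001], [0.0, -0.001, -1.0]]
wrist_force: [0.3, -1.3, 0.1]
gripper_width: 0.007
gripper_force: 0.5
time_s: 11.82
tcp_pos: [0.3901, 0.2721, 0.2063]
ee_rot: [[0.646, -0.763, 0.001], [-0.763, -0.646, 0.001], [-0.0, -0.001, -1.0]]
wrist_force: [-0.6, -1.8, 0.6]
gripper_width: 0.008
gripper_force: 0.5
R 0.16169139955199194 phi 130.43385795241574 yaw -49.74390781361805 z 0.2062640355275325 [-0.6428281  -1.80001654  0.55694848] [ 54.5  22.4 -34.2   0.  -33.3 -14.3]
```

```bash
python3 -m creep '[[-1,0.1,-5.6,0,0,0,2],[-1,0.4,-11.3,0,0,0,4],[-1,0.9,-16.8,0,0,0,6],[-1,1.6,-22.4,0,0,0,8],[-1,2.4,-28,0,0,0,10],[-1,3.5,-33.5,0,0,0,12],[-1,4.8,-39,0,0,0,14],[-1,6.2,-44.4,0,0,0,16]]'
python3 -m creep '[[-1,0.1,-5.6,0,0,0,2],[-1,0.4,-11.3,0,0,0,4],[-1,0.9,-16.8,0,0,0,6],[-1,1.6,-22.4,0,0,0,8],[-1,2.4,-28,0,0,0,10],[-1,3.5,-33.5,0,0,0,12],[-1,4.8,-39,0,0,0,14],[-1,6.2,-44.4,0,0,0,16]]'
python3 chk.py
cat > lobes.py <<'E'
from h import *
from scipy.optimize import minimize_scalar
def ang(name):
    a,d=vision.capture("top");W=world("top",d);z=W[...,2];c=np.array([.4957,.1489])
    rr=np.hypot(W[...,0]-c[0],W[...,1]-c[1]);p=np.degrees(np.arctan2(W[...,1]-c[1],W[...,0]-c[0]))
    P=W[(z>.030)&(z<.042)&(rr<.178)&(rr>.147)]
    q=P[:,:2]-c;R=np.hypot(*q.T);T=np.arctan2(q[:,1],q[:,0])
    def f(th):
        t=(T-np.radians(th)+np.pi/10)%(np.pi/5)-np.pi/10
        return (np.clip(np.hypot(R*np.cos(t)-.152,R*np.sin(t))-.018,0,.012)**2).sum()
    g=np.arange(-36,0,.1);v=[f(x) for x in g];
    print("lobe phase, deg (goal -16):",g[np.argmin(v)],len(P))
    q=proj("top",[*c,.03]).astype(int)
    cv2.imwrite(f'pics/{name}.png',cv2.resize(a[q[1]-70:q[1]+70,q[0]-80:q[0]+100],None,fx=4,fy=4,interpolation=cv2.INTER_CUBIC)[...,::-1])
E
python3 -c "from lobes import *;ang('b4')"
```

```text
time_s: 12.48
tcp_pos: [0.428, 0.296, 0.2063]
ee_rot: [[0.411, -0.912, 0.0], [-0.912, -0.411, 0.0], [-0.0, -0.001, -1.0]]
wrist_force: [-0.8, -1.3, -0.5]
gripper_width: 0.007
gripper_force: 0.5
time_s: 13.15
tcp_pos: [0.471, 0.3086, 0.2064]
ee_rot: [[0.144, -0.99, 0.0], [-0.99, -0.144, 0.0], [-0.0, -0.0, -1.0]]
wrist_force: [-1.3, -0.7, -0.3]
gripper_width: 0.007
gripper_force: 0.5
R 0.1613557819882917 phi 98.5621153374786 yaw -81.74713835642874 z 0.20639603406472312 [-1.2923435  -0.73792838 -0.34594336] [ 49.7  28.7 -21.8   0.  -39.5 -41.5]
lobe phase, deg (goal -16): -20.39999999999978 525
```

```bash
python3 -m creep '[[-1,0.1,-5.6,0,0,0,2],[-1,0.4,-11.3,0,0,0,4],[-1,0.9,-16.8,0,0,0,6],[-1,1.6,-22.4,0,0,0,8],[-1,2.4,-28,0,0,0,10],[-1,3.5,-33.5,0,0,0,12],[-1,4.8,-39,0,0,0,14],[-1,6.2,-44.4,0,0,0,16]]'
python3 -m creep '[[-1,0.1,-5.6,0,0,0,2],[-1,0.4,-11.3,0,0,0,4],[-1,0.9,-16.8,0,0,0,6],[-1,1.6,-22.4,0,0,0,8],[-1,2.4,-28,0,0,0,10],[-1,2.9,-30.7,0,0,0,11],[-1,3.5,-33.5,0,0,0,12],[-1,3.5,-33.5,0,0,0,12]]'
python3 chk.py
python3 -c "from lobes import *;ang('b5')"
```

```text
time_s: 13.87
tcp_pos: [0.5156, 0.309, 0.2063]
ee_rot: [[-0.134, -0.991, 0.0], [-0.991, 0.134, 0.001], [-0.001, -0.0, -1.0]]
wrist_force: [-1.6, -0.8, 0.3]
gripper_width: 0.005
gripper_force: 0.5
time_s: 14.53
tcp_pos: [0.5486, 0.3013, 0.2057]
ee_rot: [[-0.336, -0.942, 0.001], [-0.942, 0.336, 0.001], [-0.002, -0.001, -1.0]]
wrist_force: [1.0, -0.7, 0.3]
gripper_width: 0.005
gripper_force: 0.0
R 0.16142942929382526 phi 70.62580259687769 yaw -109.64522610402284 z 0.20569006365757206 [ 0.96875196 -0.74556026  0.30461182] [ 43.6  33.4 -12.4   0.  -44.1 -63.2]
lobe phase, deg (goal -16): -12.699999999999669 556
```

View pics/b5.png

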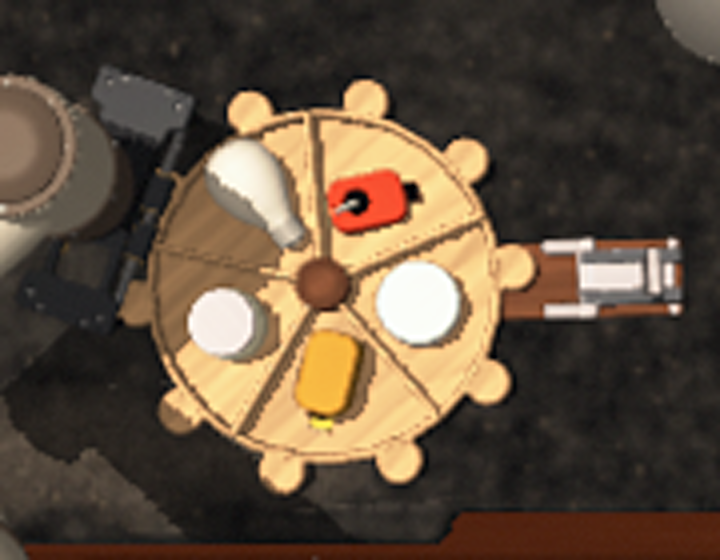

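The tape measure (330, 375) is now nearly at the front, with about 3.3° still to go.

```bash
python3 -m creep '[[-1,0,-3,0,0,0,1],[-1,0.1,-6,0,0,0,2],[-1,0.2,-8,0,0,0,2.8],[-1,0.3,-9.5,0,0,0,3.3],[-1,0.3,-9.5,0,0,0,3.3]]'
python3 chk.py
python3 -c "from lobes import *;ang('b6')"
```

```text
time_s: 15.0
tcp_pos: [0.5572, 0.2979, 0.2047]
ee_rot: [[-0.39, -0.921, 0.0], [-0.921, 0.39, 0.0], [-0.0, -0.0, -1.0]]
wrist_force: [0.5, -0.2, -0.1]
gripper_width: 0.005
gripper_force: 0.0
R 0.16131987731218547 phi 67.33507457194649 yaw -112.95537969609724 z 0.20471631505103727 [ 0.51819548 -0.22560238 -0.14968055] [ 42.8  33.9 -11.5   0.  -44.6 -65.7]
lobe phase, deg (goal -16): -15.59999999999971 553
```

```bash
python3 -m creep '[[-1,0,3,0,0,0,0],[-1,-3,5,0,0,0,0],[-1,-3,5,-30,0,0,0],[-1,-3,5,-60,0,0,0],[-1,-3,5,-90,0,0,0],[-1,-3,5,-115,0,0,0],[-1,-3,5,-115,0,0,0]]'
python3 - <<'E'
from h import *
s=r.sense();R=np.array(s["ee_rot"]);print(s["tcp_pos"],np.degrees(np.arctan2(R[1,0],R[0,0])))
t=np.array([.505,-.143,.32]);print(R.T@(t-s["tcp_pos"])*1000)
E
```

```text
time_s: 15.63
tcp_pos: [0.5544, 0.3038, 0.3265]
ee_rot: [[-0.388, -0.922, 0.01], [-0.922, 0.388, 0.007], [-0.01, -0.007, -1.0]]
wrist_force: [0.3, -0.6, 0.7]
gripper_width: 0.006
gripper_force: 0.0
[0.55443638 0.30380126 0.32647324] -112.82226057580324
[ 431.04083669 -127.71913177    2.97416905]
```

```bash
python3 -m creep '[[-1,31,-9,0,0,0,-3],[-1,62,-18,0,0,0,-6],[-1,93,-27,0,0,0,-9],[-1,124,-37,0,0,0,-12],[-1,155,-46,0,0,0,-15],[-1,186,-55,0,0,0,-18],[-1,217,-64,0,0,0,-21],[-1,248,-73,0,0,0,-25]]'
python3 -m creep '[[-1,0,0,0,0,0,0],[-1,0,0,0,0,0,0]]'>/dev/null
python3 - <<'E'
from h import *
s=r.sense();R=np.array(s["ee_rot"]);print(s["tcp_pos"],np.degrees(np.arctan2(R[1,0],R[0,0])))
t=np.array([.505,-.143,.23]);print(R.T@(t-s["tcp_pos"])*1000)
E
```

```text
time_s: 16.3
tcp_pos: [0.5234, 0.0446, 0.3195]
ee_rot: [[0.04, -0.999, -0.0], [-0.999, -0.04, 0.0], [-0.0, 0.0, -1.0]]
wrist_force: [0.0, -0.3, -0.2]
gripper_width: 0.004
gripper_force: 0.0
[0.52364275 0.04456159 0.31964306] -88.08446611083274
[186.83462487  24.88499749  89.64563663]
```

```bash
python3 -m creep '[[-1,32,4,0,0,0,0],[-1,64,8,0,0,0,0],[-1,96,12,0,0,0,0],[-1,128,17,0,0,0,0],[-1,160,21,0,0,0,0],[-1,187,25,0,0,0,0],[-1,187,25,0,0,0,0]]'
python3 -m creep '[[-1,0,0,30,0,0,0],[-1,0,0,60,0,0,0],[-1,0,0,80,0,0,0],[-1,0,0,90,0,0,0],[-1,0,0,90,0,0,0]]'
python3 -m creep '[[-1,-5,0,0,0,0,0],[-1,-10,0,0,0,0,0],[-1,-15,0,0,0,0,0],[-1,-19,0,0,0,0,0],[-1,-23,0,0,0,0,0],[-1,-26,0,0,0,0,0],[-1,-29,0,0,0,0,0],[-1,-32,0,0,0,0,0]]'
```

```text
time_s: 17.05
tcp_pos: [0.5058, -0.1442, 0.3194]
ee_rot: [[0.033, -0.999, -0.0], [-0.999, -0.033, -0.0], [0.0, 0.0, -1.0]]
wrist_force: [0.3, 0.4, 0.7]
gripper_width: 0.001
gripper_force: 0.0
time_s: 17.47
tcp_pos: [0.5057, -0.141, 0.2274]
ee_rot: [[0.037, -0.999, -0.005], [-0.999, -0.037, 0.0], [-0.0, 0.005, -1.0]]
wrist_force: [-0.3, -0.2, -0.0]
gripper_width: 0.005
gripper_force: 0.0
time_s: 18.13
tcp_pos: [0.5049, -0.1098, 0.2302]
ee_rot: [[0.036, -0.999, 0.001], [-0.999, -0.036, -0.0], [0.0, -0.001, -1.0]]
wrist_force: [0.4, -2.4, 1.4]
gripper_width: 0.004
gripper_force: 1.1
```

```bash
python3 -m creep '[[-1,-3,0,0,0,0,0],[-1,-6,0,0,0,0,0],[-1,-9,0,0,0,0,0]]'
python3 -m creep '[[-1,-2,0,0,0,0,0],[-1,-4,0,0,0,0,0]]'
python3 -m creep '[[-1,-1,0,0,0,0,0],[-1,-2,0,0,0,0,0],[-1,-2,0,0,0,0,0]]'
```

```text
time_s: 18.38
tcp_pos: [0.5043, -0.1008, 0.2297]
ee_rot: [[0.036, -0.999, -0.0], [-0.999, -0.036, -0.0], [0.0, 0.0, -1.0]]
wrist_force: [0.8, -1.7, 0.8]
gripper_width: 0.006
gripper_force: 1.1
time_s: 18.55
tcp_pos: [0.5044, -0.0991, 0.2299]
ee_rot: [[0.038, -0.999, -0.001], [-0.999, -0.038, -0.005], [0.005, 0.001, -1.0]]
wrist_force: [4.6, -30.0, -3.8]
gripper_width: 0.007
gripper_force: 14.5
time_s: 18.8
tcp_pos: [0.5044, -0.0988, 0.2299]
ee_rot: [[0.037, -0.999, -0.001], [-0.999, -0.037, -0.006], [0.006, 0.001, -1.0]]
wrist_force: [4.5, -29.1, -1.6]
gripper_width: 0.004
gripper_force: 14.2
```

The bolt stopped at the expected home position, with the finger at 248 mm and about 30 N. I'll back off, lift away, and check.

```bash
python3 -m creep '[[-1,6,0,0,0,0,0],[-1,14,0,0,0,0,0],[-1,14,0,-30,0,0,0],[-1,14,0,-65,0,0,0],[-1,14,0,-100,0,0,0],[-1,-20,40,-110,0,0,0],[-1,-50,65,-110,0,0,0],[-1,-80,90,-110,0,0,0]]'
python3 -m creep '[[-1,-35,15,0,0,0,0],[-1,-70,30,0,0,0,0],[-1,-105,45,0,0,0,0],[-1,-140,45,0,0,0,0],[-1,-175,45,0,0,0,0],[-1,-210,45,0,0,0,0],[-1,-245,45,0,0,0,0],[-1,-275,45,0,0,0,0]]'
python3 -c "from lobes import *;ang('b7')
W=world('top',vision.capture('top')[1]);z=W[...,2]
m=(z>.055)&(z<.075)&(abs(W[...,0]-.503)<.025)&(W[...,1]<-.05)&(W[...,1]>-.17);print('tab',m.sum(),np.median(W[m],0))"
```

```text
time_s: 19.47
tcp_pos: [0.414, -0.0224, 0.34]
ee_rot: [[0.034, -0.999, 0.0], [-0.999, -0.034, 0.001], [-0.001, -0.0, -1.0]]
wrist_force: [0.4, 1.4, 0.6]
gripper_width: 0.004
gripper_force: 0.0
time_s: 20.13
tcp_pos: [0.3595, 0.2524, 0.3395]
ee_rot: [[0.038, -0.999, -0.001], [-0.999, -0.038, 0.0], [-0.0, 0.001, -1.0]]
wrist_force: [0.4, -0.5, 0.1]
gripper_width: -0.0
gripper_force: 0.0
lobe phase, deg (goal -16): -15.499999999999709 573
tab 39 [ 0.50279345 -0.08307792  0.06691675]
```

View pics/b7.png

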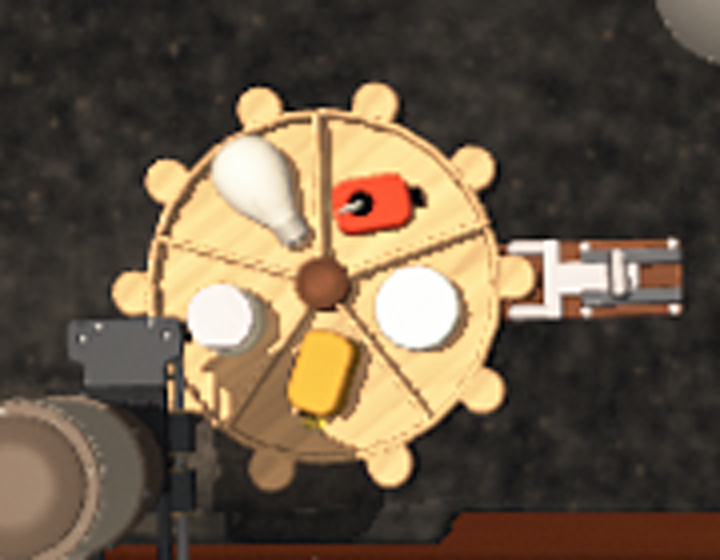

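The picture shows the tape measure at the front (325, 375), the fork straddling its lobe at (520, 275), and all five things in their compartments. The tab is back at its starting position.

```bash
python3 -m creep '[[-1,0,0,0,0,0,0],[-1,0,0,0,0,0,0],[-1,0,0,0,0,0,0]]' >/dev/null; python3 -c "from station import r;print(r.finish_job())"
```

```text
the job is handed in; nothing more can be done
None
```

The job is handed in: the tape measure is at the front where the bulb was, the bolt is fully home over a rim lobe, and all five things are still standing in their compartments.

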